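Find the rocking corner of a fixture plate and press its shim flat

ROBOT

A 7-joint arm with a two-finger parallel gripper is mounted at the origin on a cart in front of the work surface, level with it; the furniture and walls round the work are solid. World frame = base frame: x ahead of the robot, y to its left, z up, the work surface at z = 0. Lengths are in mm, angles in rad, forces in N, time in s.
With the tool pointing down it reaches from about 425 to 875 mm from the base axis. Payload 8.4 kg.
Tool frame: the origin (TCP) lies between the finger pads; the fingertips stand 14 mm ahead of it and the grasp point (between the pads) lies 5 mm behind it; z points along the fingers, y is the line along which they close (so a half turn about z gives the same grasp; the last joint's range is limited). The gripper opens to 87 mm and grips with 3 to 60 N. Pads are 19 mm wide; open, the fingers measure 117 mm over their backs; the gripper's body (75 mm by 190 mm) begins 51 mm behind the grasp point.
Start: joints at [1.218, 0.333, 0.04, 1.465, -0.013, 1.343, -0.059], TCP at [163.183, -629.155, 236.546] pointing down, gripper open.
Joint ranges: [-2.58, 2.58], [-0.38, 2.09], [-1.3, 1.39], [0.25, 2.4], [-1.5, 4.64], [0.08, 2.09], [-2.65, 2.65]. Speed limits (rad/s): [2.22, 2.22, 2.79, 2.79, 3.14, 3.14, 3.14].

INTERFACE

Orientations are given as a unit quaternion [w, x, y, z].
In Python, from plant import bot, optics, close_job gives the robot as it stands.
- The arm moves only by the tool arm_command, never from a script. Its argument "deltas" is a list of rows, each a list of 3 entries, a list of its own where there are three numbers: the finger opening in mm, from 0 to 87, then the shift along the tool's x, y, z in units of 25 mm (1.0 is 25 mm), then the turn about the tool's z in units of 8 degrees (1.0 is 8 degrees). A call has 1 to 12 rows; each row is the pose to reach, as a shift and turn from the pose commanded when the call began, along the tool's axes at that moment; what a row does not reach only later rows make up. A row lasts 1/10 s, in which the tool goes at most 50 mm and 8.59 degrees, less where a joint would pass 70% of its speed; a pose out of reach is approached as far as the arm can. A call with a gripper value outside its range is refused whole. The fingers move at their own pace and stop on an object; "squeeze" is the grip in N (left out, the last holds). Time passes only in rows, so rows that repeat a pose let the fingers close. It gives the time, the measured TCP pose, the force, the opening and the grip force at its end, in the units of the state.
- bot.state(): the state, without advancing time (a new reading comes with each control period).
- optics.snapshot(name): name is "scene" or "side" or "wrist"; returns a dict with "color" (384x512x3 uint8, blue, green, red), "fx", "fy", "cx", "cy" (pixels), "R" (3x3) and "t" (3): a world point X has camera coordinates R X + t. Camera axes: x right, y down, z forward; pixel columns grow to the right and rows downward; lengths in mm; the calibration is good to about 2 mm. A picture is of the moment at which its call begins. There is no depth.
- close_job(): hands the job in; it is judged then, once.
The state is a dict: "time_s": time; "q": joint angles; "joint_velocities": joint speeds; "tau": joint torques, N m; "ee_pos": TCP position; "eef_rot": TCP orientation; "wrist_force": force on the tool from outside, world axes, zero at the start; "ft_torque": the same for the moment, N m; "gripper_width": finger opening in mm; "grip_force": force on a finger pad.
Only numpy, scipy, OpenCV 4.12 (cv2) and the standard library are available. Lean on these libraries where they do the work, as an engineer would, in place of code of your own. Each camera call takes 0.05 s, during which the arm holds its last target. There are 200 camera calls.

TASK

One corner of the fixture plate rocks: press down on the corners with the fingertips, one after another, until you find the one that sinks. Let it spring back, then press the raised shim tab of that same corner down flat, so that the plate stands firm. Leave the other three tabs up, grasp nothing, and do not disturb the small things lying around.

Things in the scene. Friction and masses are not known exactly. Their poses are not given: they have to be found in the camera images.
- corner_near_left (a point): centre of the top face of one ear (corner) of the plate, the one that is nearer the robot, left: the point to press. Ear 40 x 50 mm, flat top 38 mm above the bench when level
- corner_near_right (a point): centre of the top face of one ear (corner) of the plate, the one that is nearer the robot, right: the point to press. Ear 40 x 50 mm, flat top 38 mm above the bench when level
- corner_far_left (a point): centre of the top face of one ear (corner) of the plate, the one that is farther, left: the point to press. Ear 40 x 50 mm, flat top 38 mm above the bench when level
- corner_far_right (a point): centre of the top face of one ear (corner) of the plate, the one that is farther, right: the point to press. Ear 40 x 50 mm, flat top 38 mm above the bench when level
- plate: aluminium fixture plate like a fat letter I: web 170 (x) x 120 (y) x 8 mm, four ears sticking out sideways at the corners, 220 mm over the ears; it cannot come off. Origin at its middle, half way through its thickness, 34 mm above the bench when level; x points away from the robot, y left, z up. On the web: a central button and two dowel pins, up to 14 mm tall
- base: dark steel base under the plate, 235 x 236 x 10 mm, fixed; origin on the bench below the plate's middle, axes as the plate's. The plate sits on it on a sprung central stud. Three ears rest on solid supports (they give under 1 mm); the fourth hangs above a short support, sinks about 5 mm under about 5 N and springs back when let go. Which one varies and cannot be seen
- shim_near_left (a joint): turn of the rocker shim of that corner (rad): 0 = tab fully raised, sloping up at 0.40 rad; 0.40 = tab flat (stop). Starts within 0.02 of 0. Needs about 3.5 N at the point tab_near_left, then stops solid; stays where it is left. Flat, its inner toe fills the gap under the ear
- tab_near_left (a point): press point on top of that corner's steel shim tab (46 long, 30 wide, 3 mm thick), 36 mm from its hinge, which lies beside the robot-side edge of the ear; the free end points to the robot, raised. The point lies about 57 mm from the ear's centre, along the plate's -x; 37 mm above the bench when raised, 23.5 mm when flat (and 3 mm nearer the robot)
- pin_near_left (a joint): small tell-tale pin hidden under that ear (m): 0 at the start; an ear that sinks pushes it down and it stays there (about 0.0045 after a full press of the rocking ear). A sound ear leaves it near 0. Not to be touched itself
- shim_near_right (a joint): turn of the rocker shim of that corner (rad): 0 = tab fully raised, sloping up at 0.40 rad; 0.40 = tab flat (stop). Starts within 0.02 of 0. Needs about 3.5 N at the point tab_near_right, then stops solid; stays where it is left. Flat, its inner toe fills the gap under the ear
- tab_near_right (a point): press point on top of that corner's steel shim tab (46 long, 30 wide, 3 mm thick), 36 mm from its hinge, which lies beside the robot-side edge of the ear; the free end points to the robot, raised. The point lies about 57 mm from the ear's centre, along the plate's -x; 37 mm above the bench when raised, 23.5 mm when flat (and 3 mm nearer the robot)
- pin_near_right (a joint): small tell-tale pin hidden under that ear (m): 0 at the start; an ear that sinks pushes it down and it stays there (about 0.0045 after a full press of the rocking ear). A sound ear leaves it near 0. Not to be touched itself
- shim_far_left (a joint): turn of the rocker shim of that corner (rad): 0 = tab fully raised, sloping up at 0.40 rad; 0.40 = tab flat (stop). Starts within 0.02 of 0. Needs about 3.5 N at the point tab_far_left, then stops solid; stays where it is left. Flat, its inner toe fills the gap under the ear
- tab_far_left (a point): press point on top of that corner's steel shim tab (46 long, 30 wide, 3 mm thick), 36 mm from its hinge, which lies beside the robot-side edge of the ear; the free end points to the robot, raised. The point lies about 57 mm from the ear's centre, along the plate's -x; 37 mm above the bench when raised, 23.5 mm when flat (and 3 mm nearer the robot)
- pin_far_left (a joint): small tell-tale pin hidden under that ear (m): 0 at the start; an ear that sinks pushes it down and it stays there (about 0.0045 after a full press of the rocking ear). A sound ear leaves it near 0. Not to be touched itself
- shim_far_right (a joint): turn of the rocker shim of that corner (rad): 0 = tab fully raised, sloping up at 0.40 rad; 0.40 = tab flat (stop). Starts within 0.02 of 0. Needs about 3.5 N at the point tab_far_right, then stops solid; stays where it is left. Flat, its inner toe fills the gap under the ear
- tab_far_right (a point): press point on top of that corner's steel shim tab (46 long, 30 wide, 3 mm thick), 36 mm from its hinge, which lies beside the robot-side edge of the ear; the free end points to the robot, raised. The point lies about 57 mm from the ear's centre, along the plate's -x; 37 mm above the bench when raised, 23.5 mm when flat (and 3 mm nearer the robot)
- pin_far_right (a joint): small tell-tale pin hidden under that ear (m): 0 at the start; an ear that sinks pushes it down and it stays there (about 0.0045 after a full press of the rocking ear). A sound ear leaves it near 0. Not to be touched itself
- loupe: black eye loupe, 35 mm wide, 27 tall, to the right of the plate; loose bystander, leave it alone. Origin at the centre of its underside
- pot: small white pot with a lid, 52 mm wide, 50 tall, to the right of the plate; loose bystander, leave it alone. Origin at the centre of its underside
- screwdriver: thin precision screwdriver, 95 mm long, lying left of the plate; loose bystander, leave it alone. Origin at the centre of its underside
- tweezers: steel tweezers, 122 mm long, 10 high, lying behind the plate; loose bystander, leave it alone. Origin at the centre of its underside
- calliper: digital caliper, 201 mm long, lying at the right of the bench; loose bystander, leave it alone. Origin at the centre of its underside

How it is judged (in metres and radians):
On the way, in this order (a step that is already met when the one before it is completed fails the run):
1. the rocking corner is pressed down with the fingers, by more than about half of its 5 mm (its tell-tale pin is pushed down over 2.5 mm) (value of joint any of pin_near_left, pin_near_right, pin_far_left, pin_far_right above 0.0025 m and contact force between plate and the fingers above 0.5 N), for 0.1 s.
2. the shim of that same corner is pressed flat, with the plate back level (((value of joint pin_near_left above 0.0025 m and value of joint shim_near_left above 0.33 rad) or (value of joint pin_near_right above 0.0025 m and value of joint shim_near_right above 0.33 rad) or (value of joint pin_far_left above 0.0025 m and value of joint shim_far_left above 0.33 rad) or (value of joint pin_far_right above 0.0025 m and value of joint shim_far_right above 0.33 rad)) and angle between plate's own z axis and vertical below 0.015 rad), for 0.2 s.
At the end, for the whole second after the job is handed in: the shim of the corner that sank is flat (joint over 0.33 of 0.40 rad), the other three are still up (under 0.12 rad), the plate is level within 0.015 rad, and each bystander lies within 20 mm of where it was (all of step 2 and (value of joint pin_near_left above 0.0025 m or value of joint shim_near_left below 0.12 rad) and (value of joint pin_near_right above 0.0025 m or value of joint shim_near_right below 0.12 rad) and (value of joint pin_far_left above 0.0025 m or value of joint shim_far_left below 0.12 rad) and (value of joint pin_far_right above 0.0025 m or value of joint shim_far_right below 0.12 rad) and distance of each of loupe, pot, screwdriver, tweezers, calliper from where it was at the start of the episode below 0.02 m); the robot touches nothing.
It fails at once if a shim is pressed down (over 0.12 rad) at a corner that has not been pressed and found to sink ((value of joint shim_near_left above 0.12 rad and value of joint pin_near_left below 0.0025 m) or (value of joint shim_near_right above 0.12 rad and value of joint pin_near_right below 0.0025 m) or (value of joint shim_far_left above 0.12 rad and value of joint pin_far_left below 0.0025 m) or (value of joint shim_far_right above 0.12 rad and value of joint pin_far_right below 0.0025 m)).
It fails at once if a bystander is lifted, carried or shoved (over 20 mm) (distance of any of loupe, pot, screwdriver, tweezers, calliper from where it was at the start of the episode above 0.02 m).
It also fails if it takes over 51 s, if anything falls off the work surface, if the arm or the gripper's body presses on something with over 40 N, if the wrist force passes 120 N, or if a joint passes its speed limit or range.

## Working session

There is one attempt and no reset: what is moved stays moved. The work goes in short steps, Python scripts to look and compute and a tool call to move; the robot and the scene stay as the last step left them, time stands still between calls to the robot, and variables do not carry over. Pictures are saved under pics/ and viewed, at most 10 in all, crops included, and the job is handed in when it is done.

Besides the shell and the picture viewer there is one more tool, called after ">>>" as name(argument=value, ...), one argument or row to a line, values as JSON. arm_command: Moves the arm, as the interface text tells. Its arguments: {"type":"object","properties":{"deltas":{"type":"array"},"squeeze":{"type":"number"}},"required":["deltas"]}

```bash
mkdir -p pics
python3 - <<'E'
from plant import bot, optics
import cv2
print(bot.state())
for n in("scene","side"):
    s=optics.snapshot(n); cv2.imwrite(f"pics/{n}0.png",cv2.resize(s["color"],(800,600),interpolation=cv2.INTER_CUBIC))
    print(n,s["fx"],s["cx"],s["cy"],s["R"],s["t"])
E
```

```text
{'time_s': 0.0, 'q': array([ 1.21784056,  0.3339052 ,  0.03987706,  1.46627221, -0.01340294,
        1.34330164, -0.05852001]), 'joint_velocities': array([ 0.00150873, -0.00136315, -0.00166595,  0.00046416, -0.00142701,
       -0.00090629, -0.0006437 ]), 'tau': array([-3.34006754e-04, -6.56362939e+01,  1.33510988e+00, -4.03815365e+01,
       -5.98114310e-02,  4.45589307e-02,  1.30057165e-04]), 'ee_pos': array([ 163.03580513, -628.75746442,  235.66253141]), 'eef_rot': array([-7.95045403e-04,  9.91964062e-01,  1.26517367e-01, -1.55883068e-04]), 'wrist_force': array([ 0.04946328,  1.09877279, -0.3966783 ]), 'ft_torque': array([-0.03133789,  0.00469131, -0.00627367]), 'grip_force': 0.0, 'gripper_width': 86.89757020962028}
scene 392.74204107445956 253.04730613579923 193.13092008614524 [[-0.58017838 -0.8142914  -0.01796015]
 [-0.49736169  0.37165749 -0.78390182]
 [ 0.64499953 -0.4458702  -0.62062498]] [279.57192147 374.34051158 733.2453156 ]
side 410.85677609180317 256.5579096730498 184.46325028210356 [[-0.9995268  -0.02854463  0.01146224]
 [-0.02700871  0.63608813 -0.77114358]
 [ 0.01472102 -0.77108825 -0.63655809]] [ 593.76607893  145.1934423  1183.05512525]
```

View pics/scene0.png

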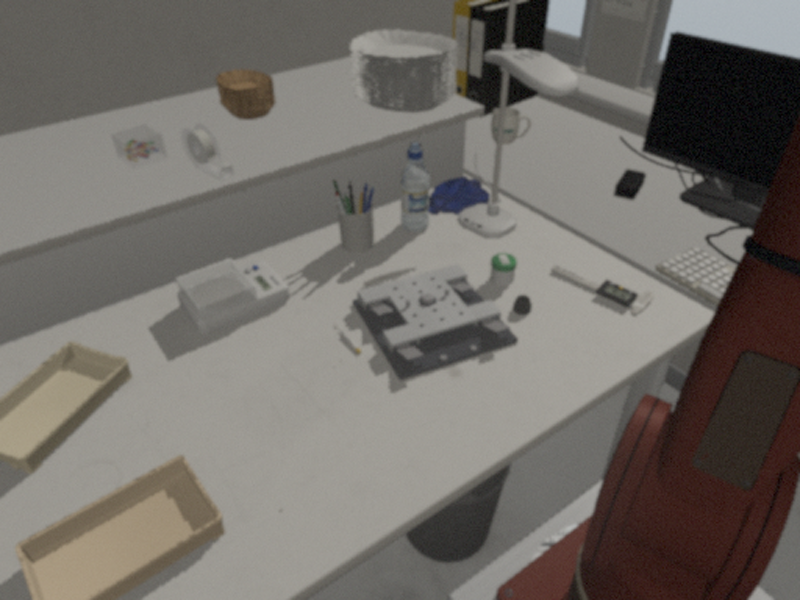

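View pics/side0.png

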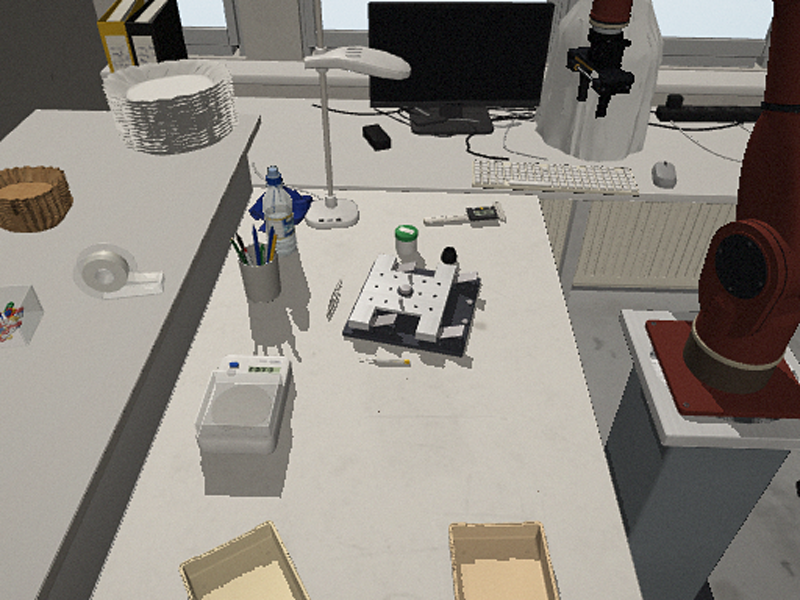

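Scene: the plate is near (430,310). Side view: button at about (405,289), base corners at about (343,335), (465,356) and (480,275). Loupe at (449,255), pot at (405,240), screwdriver at (390,362), tweezers at (335,300).

```bash
cat > h.py <<'E'
import numpy as np
def ray(s,uv,z,scale=1.0):
    """pixel (u,v) in a picture enlarged by scale -> world point at height z"""
    R=np.array(s["R"]);t=np.array(s["t"]);C=-R.T@t
    u,v=uv[0]/scale,uv[1]/scale
    d=R.T@np.array([(u-s["cx"])/s["fx"],(v-s["cy"])/s["fy"],1])
    return C+d*(z-C[2])/d[2]
def proj(s,X):
    c=np.array(s["R"])@X+np.array(s["t"]);return np.array([s["fx"]*c[0]/c[2]+s["cx"],s["fy"]*c[1]/c[2]+s["cy"]])
E
python3 - <<'E'
from plant import bot, optics
from h import *
import cv2
s=optics.snapshot("side");k=800/512
for n,p,z in [("button",(405,289),48),("fl",(343,333),10),("nl",(465,355),10),("nr",(480,275),10),("screw",(390,362),4),("loupe",(449,255),14),("pot",(405,245),25),("tw",(335,300),5),("lampbase",(330,212),10),("bottle",(283,240),60)]:
    print(n,ray(s,p,z,k).round())
c=optics.snapshot("scene"); print(ray(c,(430,299),48,k).round(), [ray(c,p,10,k).round() for p in((402,376),(517,338))])
w=optics.snapshot("wrist");cv2.imwrite("pics/w0.png",w["color"]);R=w["R"];print(R,-R.T@w["t"],w["fx"])
q=bot.state()["eef_rot"]
from scipy.spatial.transform import Rotation as T
print(T.from_quat([q[1],q[2],q[3],q[0]]).as_matrix().round(3))
E
```

```text
button [ 590. -143.   48.]
fl [706. -52.  10.]
nl [476.  -2.  10.]
nr [ 432. -242.   10.]
screw [614.  15.   4.]
loupe [ 497. -305.   14.]
pot [ 594. -324.   25.]
tw [ 733. -153.    5.]
lampbase [ 779. -473.   10.]
bottle [ 855. -282.   60.]
[ 577. -148.   48.] [array([477., -10.,  10.]), array([ 431., -234.,   10.])]
[[ 0.25105627 -0.9679712  -0.00158348]
 [-0.9376085  -0.24358716  0.24810399]
 [-0.24054323 -0.06080338 -0.96873211]] [ 227.11603793 -611.31112438  383.78178966] 304.7329583139779
[[ 0.968  0.251 -0.   ]
 [ 0.251 -0.968  0.001]
 [-0.    -0.001 -1.   ]]
```

>>> arm_command(
  deltas=[
    [0, [21.3, -14.3, 0], 3.2],
    [0, [21.3, -14.3, 0], 3.2],
    [0, [21.3, -14.3, 0], 3.2],
    [0, [21.3, -14.3, 0], 3.2],
    [0, [21.3, -14.3, 0], 3.2],
    [0, [21.3, -14.3, 0], 3.2],
    [0, [21.3, -14.3, 0], 3.2],
    [0, [21.3, -14.3, 0], 3.2],
    [0, [21.3, -14.3, 0], 3.2],
    [0, [21.3, -14.3, 0], 3.2],
    [0, [21.3, -14.3, 0], 3.2],
    [0, [21.3, -14.3, 0], 3.2],
  ],
  squeeze=5,
)

```text
time_s: 1.45
ee_pos: [559.3, -182.3, 236.8]
eef_rot: [0.0, 0.995, -0.097, 0.0]
wrist_force: [0.8, -0.3, -0.5]
gripper_width: 2.6
grip_force: 0.0
```

>>> arm_command(
  deltas=[
    [0, [0.9, -1.5, 0], 0],
    [0, [0.9, -1.5, 0], 0],
    [0, [0.9, -1.5, 0], 0],
  ],
)

```text
time_s: 1.75
ee_pos: [587.9, -150.2, 236.1]
eef_rot: [-0.0, 0.995, -0.095, -0.0]
wrist_force: [-0.4, -0.2, 0.3]
gripper_width: 0.1
grip_force: 0.0
```

Run:
```python
from plant import bot, optics
import cv2,pickle
w=optics.snapshot("wrist");pickle.dump(w,open("w1.pkl","wb"));print(bot.state()["ee_pos"],bot.state()["eef_rot"],bot.state()["wrist_force"])
cv2.imwrite("pics/w1.png",cv2.resize(w["color"],(800,600),interpolation=cv2.INTER_CUBIC))
```

```text
[ 587.28462472 -151.91439664  236.25996118] [ 2.05730914e-04  9.95343433e-01 -9.63912765e-02 -3.60323128e-04] [-0.32494627 -0.45273729  0.59922836]
```

View pics/w1.png

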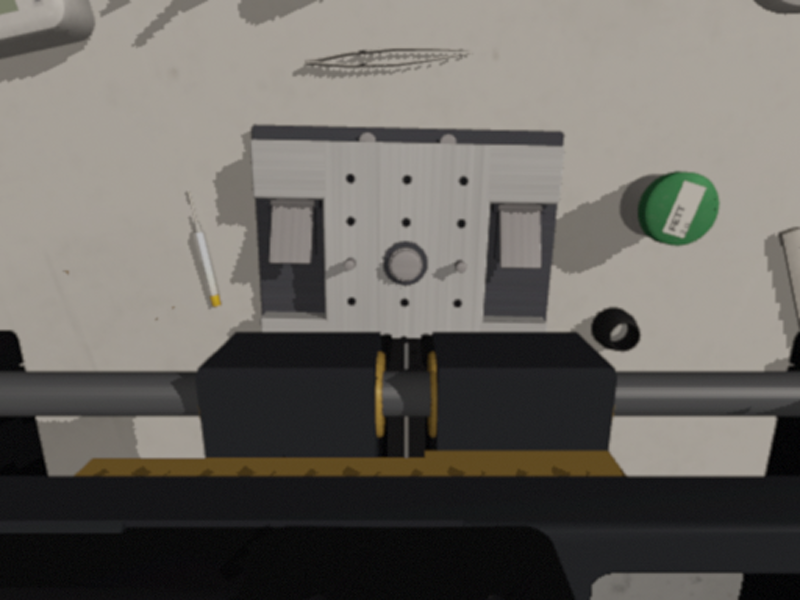

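Wrist view: the far plate edge runs from (252,139) to (563,146), the far ears' near edges lie at (256..325,198) and (490..556,204), and the button is at (405,263). The near ears' far edges are at about (262,319) and (548,322).

Run:
```python
import pickle
from h import *
w=pickle.load(open("w1.pkl","rb"));k=800/512
P=[((252,139),85,110),((563,146),85,-110),((256,198),45,110),((325,198),45,60),((490,204),45,-60),((556,204),45,-110),((262,319),-45,110),((548,322),-45,-110)]
W=np.array([ray(w,p[0],38,k)[:2] for p in P]);B=np.array([p[1:] for p in P],float)
b0,w0=B.mean(0),W.mean(0);H=(B-b0).T@(W-w0)
yaw=np.arctan2(H[0,1]-H[1,0],H[0,0]+H[1,1]);R=np.array([[np.cos(yaw),-np.sin(yaw)],[np.sin(yaw),np.cos(yaw)]])
c=w0-R@b0;print("centre",c,"yaw",yaw);print((W-(c+B@R.T)).round(1), ray(w,(405,263),50,k))
for n,p in dict(FL=(65,85),FR=(65,-85),NL=(-65,85),NR=(-65,-85)).items():
  e=c+R@p; t=c+R@(np.array(p)-[57,0]); print(n,e.round(1),"tab",t.round(1))
```

```text
centre [ 588.25760055 -149.60138743] yaw -0.20867904093991266
[[-0.2 -1.9]
 [-0.1  2.4]
 [-0.4 -2.2]
 [ 0.6 -1.7]
 [-1.   0.8]
 [ 0.4  3.3]
 [-0.7 -1.3]
 [ 1.4  0.6]] [ 590.49652697 -149.47156739   50.        ]
FL [669.5 -79.9] tab [613.7 -68.1]
FR [ 634.2 -246.2] tab [ 578.5 -234.4]
NL [542.3 -53. ] tab [486.5 -41.2]
NR [ 507.1 -219.3] tab [ 451.3 -207.5]
```

>>> arm_command(
  deltas=[
    [0, [2.67, -3.44, 0], 0.1],
    [0, [2.67, -3.44, 1], 0.1],
    [0, [2.67, -3.44, 3], 0.1],
    [0, [2.67, -3.44, 5], 0.1],
    [0, [2.67, -3.44, 6.5], 0.1],
    [0, [2.67, -3.44, 7.0], 0.1],
    [0, [2.67, -3.44, 7.0], 0.1],
    [0, [2.67, -3.44, 7.0], 0.1],
  ],
)

```text
time_s: 2.6
ee_pos: [670.8, -80.9, 64.2]
eef_rot: [0.0, 0.995, -0.104, 0.002]
wrist_force: [0.2, -0.3, 1.6]
gripper_width: 0.4
grip_force: 0.0
```

>>> arm_command(
  deltas=[
    [0, [0, 0, 0.16], 0],
    [0, [0, 0, 0.28], 0],
    [0, [0, 0, 0.36], 0],
    [0, [0, 0, 0.44], 0],
    [0, [0, 0, 0.44], 0],
    [0, [0, 0, 0.44], 0],
  ],
)

```text
time_s: 3.2
ee_pos: [670.0, -79.9, 52.5]
eef_rot: [0.0, 0.995, -0.103, 0.001]
wrist_force: [-5.1, 0.1, 12.9]
gripper_width: 0.5
grip_force: 6.3
```

>>> arm_command(
  deltas=[
    [0, [0, 0, -1], 0],
    [0, [0, 2, -1], 0],
    [0, [0, 4, -1], 0],
    [0, [0, 6, -1], 0],
    [0, [0, 6.8, -1], 0],
    [0, [0, 6.8, -0.4], 0],
    [0, [0, 6.8, -0.25], 0],
    [0, [0, 6.8, -0.15], 0],
    [0, [0, 6.8, -0.07], 0],
    [0, [0, 6.8, 0], 0],
    [0, [0, 6.8, 0], 0],
    [0, [0, 6.8, 0], 0],
  ],
)

```text
time_s: 4.4
ee_pos: [635.1, -243.8, 52.5]
eef_rot: [-0.0, 0.995, -0.102, -0.0]
wrist_force: [-7.0, 3.9, 13.8]
gripper_width: 0.7
grip_force: 7.0
```

>>> arm_command(
  deltas=[
    [0, [0, 0, -1], 0],
    [0, [-2, 0.1, -1], 0],
    [0, [-4, 0.1, -1], 0],
    [0, [-5.2, 0.1, -1], 0],
    [0, [-5.2, 0.1, -1], 0],
    [0, [-5.2, 0.1, -0.4], 0],
    [0, [-5.2, 0.1, -0.25], 0],
    [0, [-5.2, 0.1, -0.15], 0],
    [0, [-5.2, 0.1, -0.07], 0],
    [0, [-5.2, 0.1, 0], 0],
    [0, [-5.2, 0.1, 0], 0],
    [0, [-5.2, 0.1, 0], 0],
  ],
)

```text
time_s: 5.6
ee_pos: [507.6, -221.5, 52.3]
eef_rot: [-0.0, 0.995, -0.103, -0.0]
wrist_force: [-9.3, 5.0, 23.0]
gripper_width: 0.4
grip_force: 11.7
```

>>> arm_command(
  deltas=[
    [0, [0, 0, -1], 0],
    [0, [0, -2, -1], 0],
    [0, [0, -4, -1], 0],
    [0, [0, -6, -1], 0],
    [0, [0, -6.9, -1], 0],
    [0, [0, -6.9, -0.5], 0],
    [0, [0, -6.9, -0.2], 0],
    [0, [0, -6.9, 0], 0],
    [0, [0, -6.9, 0], 0],
    [0, [0, -6.9, 0], 0],
  ],
)

```text
time_s: 6.6
ee_pos: [542.0, -54.2, 50.5]
eef_rot: [0.0, 0.995, -0.104, -0.0]
wrist_force: [-2.0, -0.2, 2.3]
gripper_width: 0.4
grip_force: 1.0
```

Near left gives way, so I press it fully.

>>> arm_command(
  deltas=[
    [0, [0, 0, 0.08], 0],
    [0, [0, 0, 0.14], 0],
    [0, [0, 0, 0.2], 0],
    [0, [0, 0, 0.24], 0],
    [0, [0, 0, 0.24], 0],
    [0, [0, 0, 0.24], 0],
  ],
)

```text
time_s: 7.2
ee_pos: [542.5, -54.1, 47.3]
eef_rot: [0.001, 0.995, -0.104, 0.0]
wrist_force: [-13.9, -0.9, 32.8]
gripper_width: 0.2
grip_force: 16.8
```

>>> arm_command(
  deltas=[
    [0, [0, 0, -1.2], 0],
    [0, [-1.3, 0, -1.2], 0],
    [0, [-2.3, 0, -1.2], 0],
    [0, [-2.3, 0, -1.2], 0],
    [0, [-2.3, 0, -0.6], 0],
    [0, [-2.3, 0, -0.3], 0],
    [0, [-2.3, 0, -0.2], 0],
    [0, [-2.3, 0, -0.1], 0],
    [0, [-2.3, 0, 0], 0],
    [0, [-2.3, 0, 0.1], 0],
    [0, [-2.3, 0, 0.1], 0],
  ],
)

```text
time_s: 8.3
ee_pos: [486.3, -41.3, 41.9]
eef_rot: [-0.0, 0.995, -0.103, 0.0]
wrist_force: [-0.8, 0.5, -0.4]
gripper_width: 0.4
grip_force: 0.0
```

Run:
```python
from plant import bot, optics
import cv2
from h import *
s=optics.snapshot("side");u,v=proj(s,np.array([520,-80,38])).astype(int)
print(u,v,bot.state()["wrist_force"],bot.state()["ee_pos"])
cv2.imwrite("pics/s2.png",cv2.resize(s["color"][v-50:v+40,u-65:u+55],(800,600),interpolation=cv2.INTER_CUBIC))
```

```text
282 201 [-0.58248538  0.72705398 -0.01862541] [486.38913417 -41.26948633  42.0559338 ]
```

View pics/s2.png

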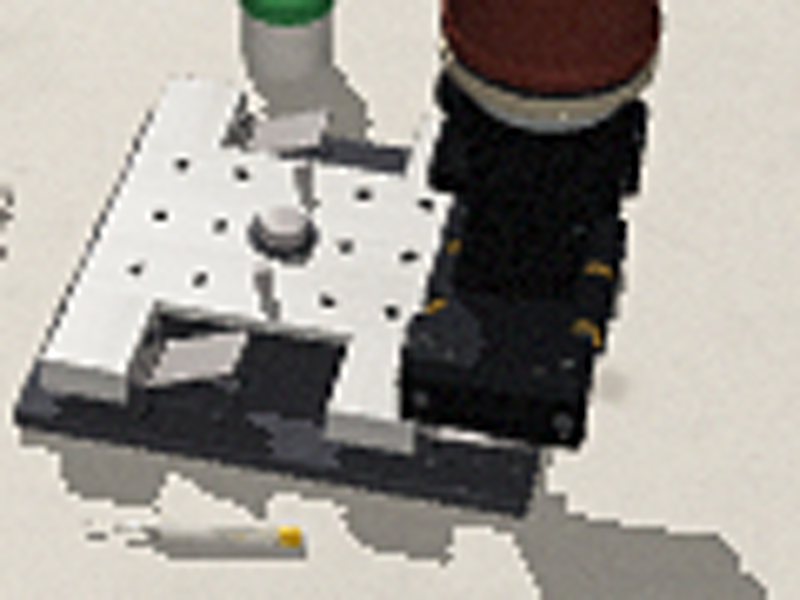

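The side crop shows the near-left tab as a thin, nearly flat strip at (460,437) under the gripper, and the other tabs are up. I press further, to the stop.

>>> arm_command(
  deltas=[
    [0, [0, 0, 0.08], 0],
    [0, [0, 0, 0.14], 0],
    [0, [0, 0, 0.2], 0],
    [0, [0, 0, 0.24], 0],
    [0, [0, 0, 0.24], 0],
    [0, [0, 0, 0.24], 0],
  ],
)

```text
time_s: 8.95
ee_pos: [486.3, -41.2, 37.3]
eef_rot: [0.0, 0.995, -0.103, 0.0]
wrist_force: [-8.5, 0.5, 20.3]
gripper_width: 0.4
grip_force: 10.1
```

The tab is at its solid stop (20 N, tip at 23.3 mm). I lift straight up and check.

>>> arm_command(
  deltas=[
    [0, [0, 0, -1], 0],
    [0, [0, 0, -3], 0],
    [0, [0, 0, -5], 0],
    [0, [0, 0, -7], 0],
    [0, [-1, 0, -8], 0],
    [0, [-1, 0, -8], 0],
    [0, [-1, 0, -8], 0],
  ],
)

```text
time_s: 9.65
ee_pos: [461.7, -36.4, 236.2]
eef_rot: [0.0, 0.995, -0.103, 0.001]
wrist_force: [1.0, -0.1, -0.4]
gripper_width: 0.4
grip_force: 0.0
```

Run:
```python
from plant import bot, optics
import cv2
s=optics.snapshot("side");u,v=282,201
print(bot.state()["wrist_force"],bot.state()["ee_pos"])
cv2.imwrite("pics/s3.png",cv2.resize(s["color"][v-75:v+60,u-90:u+90],(800,600),interpolation=cv2.INTER_CUBIC))
```

```text
[-0.01707589 -0.29514352 -0.37600658] [461.45325261 -36.4222271  235.2795024 ]
```

View pics/s3.png

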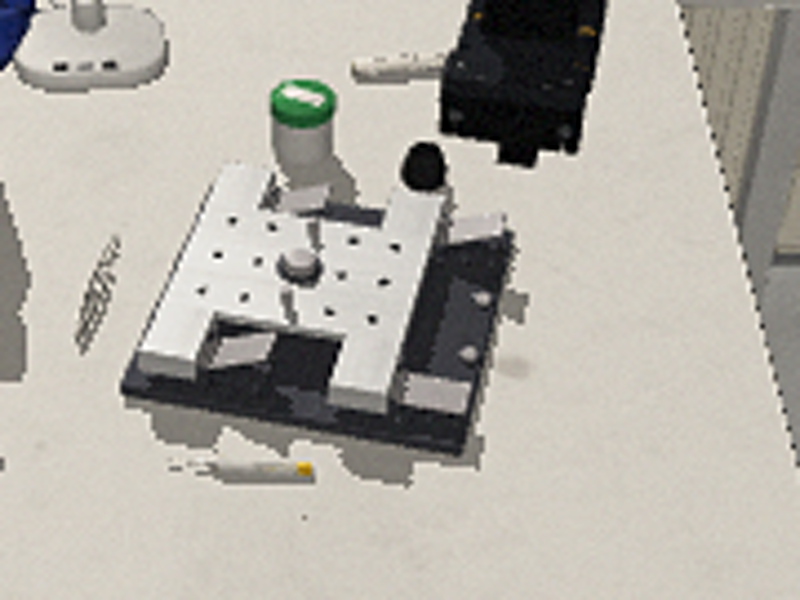

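The near-left tab at (435,392) is flat, the other three are raised, the plate looks level, and the bystanders are in place.

```bash
python3 -c "
from plant import close_job
print(close_job())"
```

```text
the job is handed in; nothing more can be done
None
```

The near-left corner was the one that sank; its shim tab is now pressed flat, the other three tabs are still up, nothing lying around was disturbed, and the job is handed in (no verdict was returned).

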